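# Turn the pantry lazy Susan

### The arm

A 6-joint arm with a two-finger parallel gripper is mounted at the origin on the work surface. World frame = base frame: x ahead of the robot, y to its left, z up, the work surface at z = 0. Lengths are in m, angles in degrees, forces in N, time in s.
With the tool pointing down it reaches from about 0.325 to 0.85 m from the base axis. Payload 15.5 kg.
Tool frame: the origin (TCP) lies at the very end of the fingers, on their centre line; the grasp point (between the pads) lies arm.grip_depth behind it (arm.grip_depth is the distance from the TCP to the grasp point, in m); z points along the fingers, y is the line along which they close (so a half turn about z gives the same grasp; the last joint's range is limited). The gripper opens to 91 mm and grips with 3 to 60 N. Pads are 32 mm wide; open, the fingers measure 118 mm over their backs; the gripper's body (76 mm by 178 mm) begins 60 mm behind the grasp point.
Start: joints at [59.33, 28.281, 77.091, -0, 74.628, -5.472], TCP at [0.266, 0.566, 0.214] pointing down, gripper open.
Joint ranges: [-166.48, 166.48], [-47.26, 123.95], [12.59, 153.08], [-70.14, 250.14], [6.76, 159.57], [-176.63, 176.63]. Speed limits (degrees/s): [108.29, 108.29, 147.25, 172.46, 172.46, 172.46].

### API

Orientations are given as a 3x3 rotation matrix whose columns are the frame's x, y, z axes.
In Python, from rig import arm gives the robot as it stands. Calls block until the motion is done:
- arm.move_to(position, orientation): joint-space move of the TCP to a pose.
- arm.move_l(position, orientation=None, feed=0.15): straight line of the TCP; orientation=None keeps the orientation; feed is the mean speed in m/s.
- arm.move_joints(angles): joint-space move.
- arm.grip(opening): finger opening in m; the grip force is fixed at half the most; returns when the fingers have stopped.
- arm.sleep(seconds).
- arm.solve_ik(position, orientation): joint angles nearest the present ones, or None.
- arm.snapshot(name): name is "side" or "top"; returns the picture (480x640x3 uint8, red, green, blue); there is no depth.
- arm.get_calibration(name): a dict with "intrinsics" (3x3 intrinsics, pixels), "cam_to_world" (4x4, takes a point from camera to world coordinates). Camera axes: x right, y down, z forward; pixel columns grow to the right and rows downward; lengths in m; the calibration is good to about 2 mm. A picture is of the moment at which its call begins. get_calibration takes no time and is no camera call.
A pose or a line that the arm cannot do raises arm.Unreachable and nothing moves.
- arm.sign_off(): hands the job in; it is judged then, once.
Readings, each from a call of its own:
- arm.current_t(): time.
- arm.current_joint_positions(): joint angles.
- arm.current_dq(): joint speeds.
- arm.current_tau(): joint torques, N m.
- arm.current_ee_pos(): TCP position.
- arm.current_tool_rot(): TCP orientation.
- arm.current_force(): force on the tool from outside, world axes, zero at the start.
- arm.current_torque(): the same for the moment, N m.
- arm.current_width(): finger opening in m.
- arm.current_grasp_force(): force on a finger pad.
Only numpy, scipy, OpenCV 4.12 (cv2) and the standard library are available. Lean on these libraries where they do the work, as an engineer would, in place of code of your own. Each camera call takes 0.05 s, during which the arm holds its last target. There are 200 camera calls.

### The job

Turn the lazy Susan on the pantry counter by pushing on its upright dividers with a fingertip, until the square carton stands directly behind the small wooden index post of the fixed foot, then take the hand away. Do not push, grasp or lift the goods standing on it, keep them upright, and leave the can and the mug on the counter where they are.

Things in the scene. Friction and masses are not known exactly. Their poses are not given: they have to be found in the camera images.
- foot: Fixed light-wood foot: disc 240 mm across, 14 mm high, with a flat tongue 50 mm wide reaching along its -x axis to 190 mm from the centre. Origin: centre of the underside, on the counter and the turning axis; z up. The index post stands on the tongue: 'directly behind the post' means on the line from the origin to the post, the foot's -x axis, which points towards the robot within 30 degrees.
- index_post (a point): Top of the index post, an upright dowel 16 mm across on the foot's tongue, 175 mm from the turning axis (30 mm outside the tray's rim), its top 45 mm above the counter. Fixed.
- turntable: Round dark-wood tray, 290 mm across, turning both ways without stops about the vertical axis through the foot's centre; friction of 0.12 N m (1 N at the divider ends) stops it where it is left. Origin: on the axis, 16 mm above the counter; z up. Its floor is 28 mm, its rim 36 mm above the counter. Its x axis runs along the middle of one compartment; the others lie 120 degrees either side.
- dividers: Three upright dark-wood walls fixed to the tray like spokes, at +60, 180 and -60 degrees from the turntable's x axis, and a centre post 26 mm across. Each wall is 10 mm thick, reaches to 134 mm from the axis; its top is 146 mm above the counter (post 150 mm). Same origin and axes as the turntable.
- divider0_end (a point): Top outer end of the divider at +60 degrees: mid-thickness, 134 mm from the axis, 146 mm above the counter.
- divider1_end (a point): The same for the divider at 180 degrees.
- divider2_end (a point): The same for the divider at -60 degrees.
- carton: Square cardboard carton, 62 x 62 mm, 84 mm high, about 0.18 kg, with a paper band, standing loose near the middle of one of the three compartments (any one), centre about 92 mm from the turning axis; it rides round with the tray. Origin: centre of the underside; z up. Its top is 112 mm above the counter.
- can: Round food can, 66 mm across, 100 mm high, about 0.3 kg, standing loose in another compartment. Origin: centre of the underside. Its top is 128 mm above the counter.
- jar: Round glass jar with a metal cap, 68 mm across, 85 mm high, about 0.25 kg, standing loose in the third compartment. Origin: centre of the underside. Its top is 113 mm above the counter.
- counter_can: Food can with a label, 68 mm across, 100 mm high, loose on the counter beside the lazy Susan on its left. Origin: centre of the underside. To be left alone.
- mug: White mug, 80 mm across, 90 mm high, loose on the counter beside the lazy Susan on its right. Origin: centre of the underside. To be left alone.
Not all that is in view belongs to the job. What is shaped like the can but blue is not meant.

How it is judged (in metres and radians):
On the way:
1. a finger pushes a divider and the tray turns (contact force between the fingers and dividers above 0.2 N and angular speed of turntable above 0.05 rad/s), for 0.02 s.
At the end, for the whole second after the job is handed in: Carton centre within 18 mm sideways of the line from the axis to the index post, on the post's side; tray at rest; carton, can and jar upright (0.2 rad) on the tray floor; counter can and mug upright, within 20 mm of their starts (y of carton in the frame of foot between -0.018 and 0.018 m and x of carton in the frame of foot below -0.05 m and angular speed of turntable below 0.05 rad/s and linear speed of each of carton, can, jar below 0.02 m/s and angle between each of carton, can, jar, counter_can, mug's own z axis and vertical below 0.2 rad and horizontal distance between each of carton, can, jar and turntable below 0.125 m and height (world z) of carton between 0.022 and 0.036 m and height (world z) of can between 0.022 and 0.036 m and height (world z) of jar between 0.022 and 0.036 m and distance of each of counter_can, mug from where it was at the start of the episode below 0.02 m); the robot touches nothing.
It fails at once if the hand or arm pushes or grasps the carton, can or jar on the tray (contact force between any of the fingers, the arm and carton above 2 N or contact force between any of the fingers, the arm and can above 2 N or contact force between any of the fingers, the arm and jar above 2 N).
It fails at once if the carton, can or jar is lifted (height (world z) of any of carton, can, jar above 0.045 m).
It fails at once if the carton, can or jar is tipped (angle between any of carton, can, jar's own z axis and vertical above 0.4 rad).
It fails at once if the can or mug on the counter is moved (distance of any of counter_can, mug from where it was at the start of the episode above 0.02 m).
It also fails if it takes over 51 s, if anything falls off the work surface, if the arm or the gripper's body presses on something with over 40 N, if the wrist force passes 120 N, or if a joint passes its speed limit or range.

## Working session

There is one attempt and no reset: what is moved stays moved. The work goes in short steps, each a Python script; the robot and the scene stay as the last script left them, time stands still between calls to the robot, and variables do not carry over. Pictures are saved under pics/ and viewed, at most 10 in all, crops included, and the job is handed in when it is done.

```bash
mkdir -p pics; ls; python3 - <<'E'
from rig import arm
import cv2
for n in("top","side"):
    cv2.imwrite(f"pics/{n}0.png",arm.snapshot(n)[:,:,::-1]); c=arm.get_calibration(n); print(n,c["intrinsics"].round(1).tolist(),c["cam_to_world"].round(4).tolist())
print(arm.current_t(),arm.grip_depth,arm.current_tool_rot())
E
```

```text
pics
top [[543.6, 0.0, 319.9], [0.0, 543.6, 236.3], [0.0, 0.0, 1.0]] [[-0.0199, -0.9972, 0.0717, 0.5139], [-0.9997, 0.019, -0.0133, 0.0584], [0.0119, -0.0719, -0.9973, 1.2954], [0.0, 0.0, 0.0, 1.0]]
side [[481.4, 0.0, 321.6], [0.0, 481.4, 242.7], [0.0, 0.0, 1.0]] [[0.9841, -0.1416, 0.1074, 0.5319], [-0.1772, -0.7355, 0.6539, -0.5357], [-0.0136, -0.6625, -0.7489, 0.805], [0.0, 0.0, 0.0, 1.0]]
0.1 0.0188 [[-9.04835083e-01  4.25761900e-01 -5.26584975e-04]
 [ 4.25762216e-01  9.04834632e-01 -9.08106528e-04]
 [ 8.98351614e-05 -1.04588663e-03 -9.99999449e-01]]
```

View pics/top0.png

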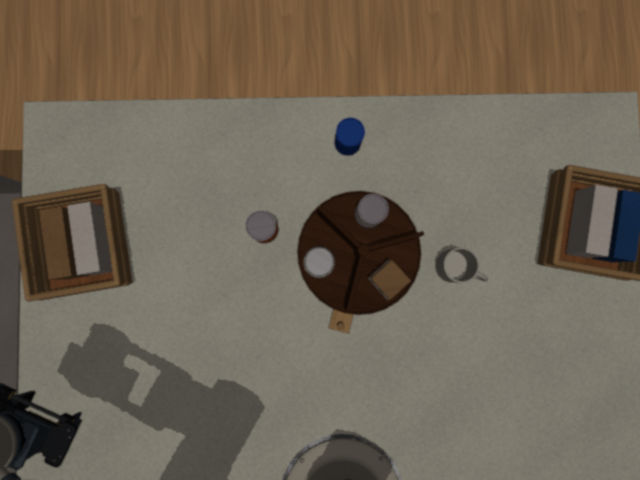

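View pics/side0.png

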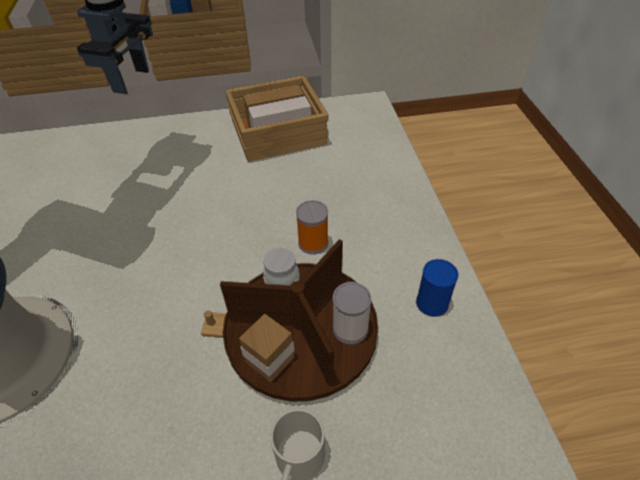

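The top view shows the tray centred near (360,252) with divider ends near (422,234), (319,210) and (347,309). The carton top is near (391,279), the index post near (341,322), the counter can at (262,226) and the mug at (457,264). I'll enlarge it to read these more closely.

```bash
python3 - <<'E'
import cv2
a=cv2.imread("pics/top0.png")[180:345,235:495]
cv2.imwrite("pics/crop0.png",cv2.resize(cv2.convertScaleAbs(a,alpha=1.8),None,fx=3,fy=3,interpolation=cv2.INTER_CUBIC))
E
```

```text
(no output)
```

View pics/crop0.png

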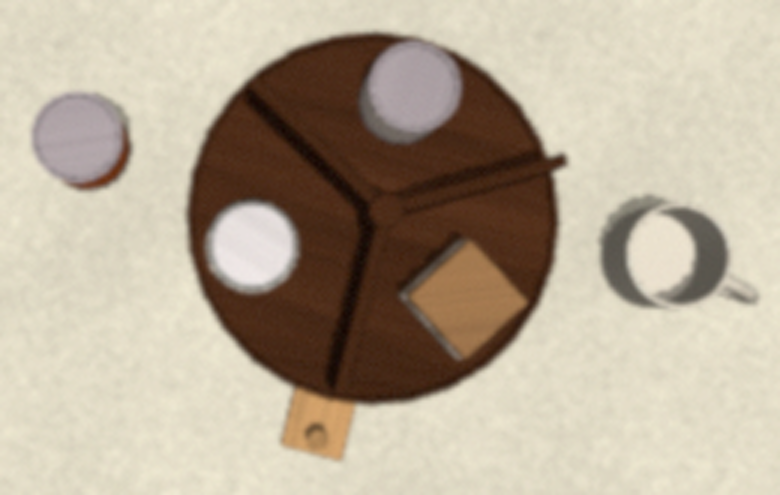

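The crop shows the tray rim centred at (373,218), the carton top at (464,299), the post top at (317,434) and the divider ends at (565,160), (332,383) and (250,92).

```bash
cat > h.py <<'E'
import numpy as np
from rig import arm
def ray(name,u,v,z):
    c=arm.get_calibration(name);T=c["cam_to_world"]
    d=T[:3,:3]@np.linalg.solve(c["intrinsics"],[u,v,1.]);o=T[:3,3]
    return o+d*(z-o[2])/d[2]
E
python3 - <<'E'
from h import *
P=dict(tray=(373.5,218,.036),carton=(464,299,.112),post=(317,434,.045),dA=(565,160,.146),dB=(332,383,.146),dC=(250,92,.146),cpost=(387,207,.150),jar=(252,247,.113),can=(413,86,.128),ccan=(78,137,.1),mug=(664,252,.09),tl=(282,443,.014),tr=(343,460,.014))
r={k:ray("top",235+(u-1)/3,180+(v-1)/3,z)[:2] for k,(u,v,z) in P.items()}
o=r['tray']
for k,p in r.items():
    d=p-o;print(k,p.round(4),'r',round(np.hypot(*d),4),'ang',round(np.degrees(np.arctan2(d[1],d[0])),1))
S=dict(post=(209,315,.045),carton=(267,341,.112),dB=(222,283,.146),dC=(340,242,.146),dA=(335,380,.13))
for k,(u,v,z) in S.items():
    p=ray("side",u,v,z)[:2];d=p-o;print('side',k,p.round(4),round(np.hypot(*d),4),round(np.degrees(np.arctan2(d[1],d[0])),1))
E
```

```text
tray [ 0.5654 -0.0487] r 0.0 ang 0.0
carton [ 0.5023 -0.1064] r 0.0855 ang -137.6
post [ 0.4016 -0.0008] r 0.1706 ang 163.7
dA [ 0.5994 -0.1761] r 0.1319 ang -75.1
dB [ 0.4459 -0.0073] r 0.1265 ang 160.9
dC [0.652  0.0461] r 0.1283 ang 47.6
cpost [ 0.5683 -0.0487] r 0.0029 ang -0.2
jar [0.5429 0.0465] r 0.0978 ang 103.3
can [ 0.6563 -0.0717] r 0.0938 ang -14.2
ccan [0.6265 0.1726] r 0.2296 ang 74.6
mug [ 0.5338 -0.2588] r 0.2124 ang -98.5
tl [0.3925 0.0251] r 0.188 ang 156.9
tr [ 0.3784 -0.0221] r 0.1889 ang 171.9
side post [ 0.4024 -0.01  ] 0.1675 166.6
side carton [ 0.5059 -0.1246] 0.0965 -128.1
side dB [ 0.4431 -0.0187] 0.1259 166.3
side dC [0.6598 0.0348] 0.126 41.5
side dA [ 0.5998 -0.2199] 0.1746 -78.6
```

Axis is about (0.5665, -0.0487) and the index direction about 164°. The carton is at about -137.6° and the divider beside it, B, at about 163–165°. The shortest turn is about 59° clockwise. I'll push B's counter-clockwise face with closed fingers at z = 0.124, which is above the carton and jar tops, then look again.

```bash
cat >> h.py <<'E'
AX=np.array([.5665,-.0487])
u=lambda d:np.array([np.cos(np.radians(d)),np.sin(np.radians(d))])
def R(a):
    c,s=u(a);return np.array([[c,s,0],[s,-c,0],[0,0,-1.]])
def pose(th,gap,z,r=.115):   # finger block beside divider at angle th, on its ccw face
    return np.r_[AX+r*u(th)+(.0185+gap)*u(th+90),z],R(th)
def push(a,b,z=.124,step=6):
    for th in np.linspace(a,b,int(np.ceil(abs(a-b)/step))+1)[1:]:
        arm.move_l(*pose(th,0,z),feed=.05)
def away():
    p=arm.current_ee_pos();arm.move_l([p[0],p[1],.25],feed=.2)
    arm.move_to([.35,.45,.28],R(154))
E
python3 - <<'E'
from h import *
arm.grip(0)
print(arm.current_width())
arm.move_to(*pose(164,.028,.26));print(arm.current_joint_positions())
arm.move_l(*pose(164,.028,.124),feed=.12)
print(arm.current_t(),arm.current_ee_pos(),arm.current_force())
arm.move_l(*pose(164,.0,.124),feed=.05)
import cv2
cv2.imwrite("pics/side1.png",arm.snapshot("side")[100:420,140:460,::-1].repeat(2,0).repeat(2,1)[:600])
E
```

```text
0.0006285098827446116
[-1.55210334e+01  1.09795936e+01  9.68353862e+01  7.41474046e-03
  7.21849277e+01 -8.95605023e+01]
5.075 [ 0.44348928 -0.06176424  0.1244624 ] [ 0.25843241 -0.00780154  0.70303216]
```

View pics/side1.png

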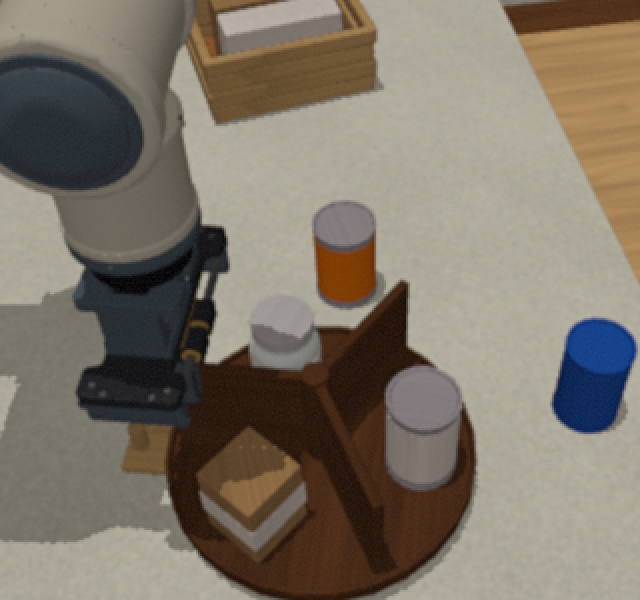

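The gripper is at the outer end of divider B (crop pixel (190,385)), on the carton side, and the carton at (250,480) is clear. Next I push to 114°, back away and look.

```bash
python3 - <<'E'
from h import *
import cv2
push(164,140);print(arm.current_force(),arm.current_t())
push(140,114);print(arm.current_force(),arm.current_t())
p,_=pose(114,.015,.124);arm.move_l(p,feed=.1)
away();print(arm.current_t())
a=arm.snapshot("top")[180:345,235:495,::-1]
cv2.imwrite("pics/crop1.png",cv2.resize(cv2.convertScaleAbs(a,alpha=1.8),None,fx=3,fy=3,interpolation=cv2.INTER_CUBIC))
E
```

```text
[-0.81330386 -0.36162337 -0.27994874] 7.4
[0.33286472 0.19676659 0.48864411] 9.1917
11.8667
```

View pics/crop1.png

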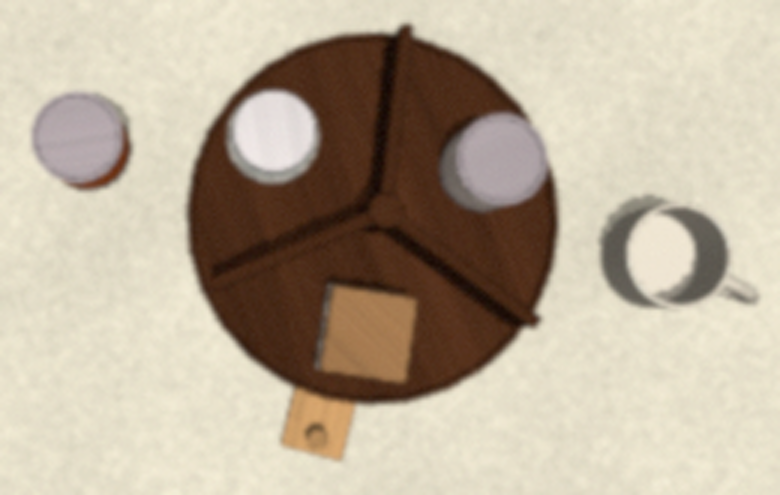

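The tray turned and the goods are upright. The carton top is now centred at crop (369,334), and the dividers end at (405,28), (535,322) and (213,272). The post is unchanged at (317,434).

```bash
python3 - <<'E'
from h import *
P=dict(carton=(369,334,.112),post=(317,434,.045),dA=(535,322,.146),dB=(213,272,.146),dC=(405,28,.146),cpost=(387,208,.150),ccan=(78,137,.1),mug=(664,252,.09))
for k,(x,y,z) in P.items():
    p=ray("top",235+(x-1)/3,180+(y-1)/3,z)[:2];d=p-AX;print(k,p.round(4),round(np.hypot(*d),4),round(np.degrees(np.arctan2(d[1],d[0])),1))
E
```

```text
carton [ 0.4785 -0.0369] 0.0888 172.3
post [ 0.4016 -0.0008] 0.1717 163.8
dA [ 0.4855 -0.1512] 0.1306 -128.3
dB [0.5251 0.0746] 0.1301 108.6
dC [ 0.6957 -0.0652] 0.1303 -7.3
cpost [ 0.5676 -0.0487] 0.0011 1.9
ccan [0.6265 0.1726] 0.2293 74.8
mug [ 0.5338 -0.2588] 0.2126 -98.8
```

The carton is at 172.3° and the post at 163.8°, so about 8.5° more is needed. I'll push the same divider to 105.5°.

```bash
python3 - <<'E'
from h import *
import cv2
arm.move_to(*pose(114,.025,.26))
arm.move_l(*pose(114,.025,.124),feed=.12)
arm.move_l(*pose(114,.004,.124),feed=.05)
push(114,105.5,step=4.5);print(arm.current_force())
p,_=pose(105.5,.015,.124);arm.move_l(p,feed=.1)
away();print(arm.current_t())
a=arm.snapshot("top")[180:345,235:495,::-1]
cv2.imwrite("pics/crop2.png",cv2.resize(cv2.convertScaleAbs(a,alpha=1.8),None,fx=3,fy=3,interpolation=cv2.INTER_CUBIC))
E
```

```text
[ 0.56587415 -0.1571467   0.48822552]
18.7417
```

View pics/crop2.png

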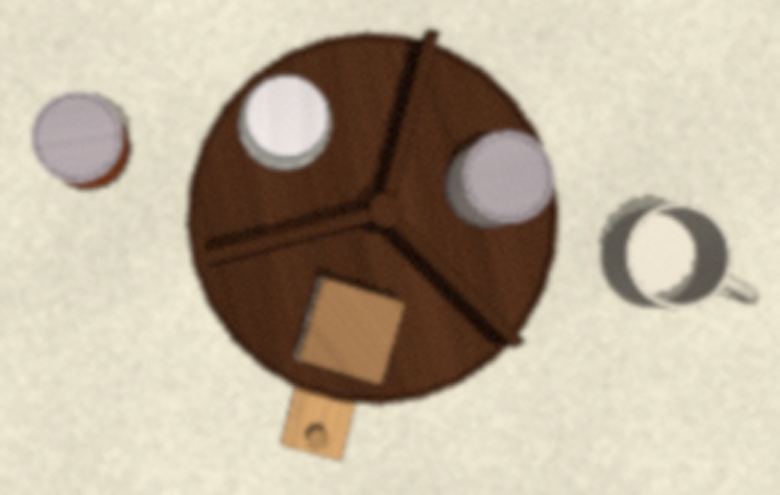

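The carton top is now centred at crop (350,329), about 163° against the post's 163.8°, so roughly 1 mm sideways. Everything is upright, the counter can and mug are unmoved, and the hand is clear.

```bash
python3 - <<'E'
from h import *
p=ray("top",235+349/3,180+328/3,.112)[:2]-AX;print(np.degrees(np.arctan2(p[1],p[0])))
print(arm.sign_off())
E
```

```text
163.13941067699838
the job is handed in; nothing more can be done
None
```

The job is handed in: the last picture puts the carton at 163.1° and the index post at 163.8°, about 1 mm sideways against the 18 mm allowed; the goods are upright, the counter can and mug haven't moved and the hand is clear, but no verdict was returned.

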